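# Tip, catch and gently shut a test box cover

### The arm

A 7-joint arm with a two-finger parallel gripper is mounted at the origin on the work surface. World frame = base frame: x ahead of the robot, y to its left, z up, the work surface at z = 0. Lengths are in m, angles in rad, forces in N, time in s.
With the tool pointing down it reaches from about 0.425 to 0.925 m from the base axis. Payload 6.8 kg.
Tool frame: the origin (TCP) lies on the front face of the gripper's body, between the roots of the fingers; the fingertips stand 73 mm ahead of it and the grasp point (between the pads) lies 54 mm ahead of it (env.nose_length is the distance from the TCP to the fingertips, in m); z points along the fingers, y is the line along which they close (so a half turn about z gives the same grasp; the last joint's range is limited). The gripper opens to 85 mm and grips with 20 to 120 N. Pads are 22 mm wide; open, the fingers measure 114 mm over their backs; the gripper's body (76 mm by 85 mm) begins 54 mm behind the grasp point. The pads swing forward as they close: fully open they stand 13 mm farther back than shut.
Start: joints at [1.029, 0.477, 0.022, 1.555, -0.011, 1.109, -0.083], TCP at [0.284, -0.612, 0.304] pointing down, gripper open.
Joint ranges: [-2.96, 2.96], [-0.34, 2.1], [-1.41, 1.46], [0.24, 2.44], [-1.37, 4.51], [0.17, 1.92], [-2.96, 2.96]. Speed limits (rad/s): [2.39, 2.39, 3.14, 3.14, 3.14, 3.14, 3.14].

### API

Orientations are given as a unit quaternion [w, x, y, z].
In Python, from cell import env, kin, camera, calibration, job gives the robot as it stands. The module is installed in compiled form; this text tells all that it offers. Calls block until the motion is done:
- env.reach(position, orientation): joint-space move of the TCP to a pose.
- env.movel(position, velocity=0.15, rot=None, stop_force=None): straight line of the TCP; rot=None keeps the orientation; velocity is the mean speed in m/s. With stop_force (N) it stops when the force on the tool has changed by that much, and returns True; else False.
- env.goto_joints(angles): joint-space move.
- env.grip(opening, f_grip=None): finger opening in m; f_grip is the grip in N (None keeps the last); returns when the fingers have stopped.
- env.dwell(seconds).
- kin.inverse_kinematics(position, orientation): joint angles nearest the present ones, or None.
- env.get_state(): the state.
- camera(name): name is "scene" or "top" or "wrist"; returns (picture, depth): 480x640x3 uint8, blue, green, red; 480x640 float32, m along the optical axis (not along the pixel's ray), 0 where there is no reading.
- calibration(name): a dict with "fx", "fy", "cx", "cy" (pixels), "k1" (the pictures are not rectified: a ray, as slopes to the right and down, at radius r is drawn at 1 + k1 r^2 times it, then the intrinsics apply), "rvec" (rotation vector, rad) and "tvec" (3), from world to camera coordinates, as OpenCV has them. Camera axes: x right, y down, z forward; pixel columns grow to the right and rows downward; lengths in m; the calibration is good to about 2 mm. A picture is of the moment at which its call begins: read the wrist's pose just before it. calibration takes no time and is no camera call; for the wrist camera it gives the pose at the moment of the call.
A pose or a line that the arm cannot do raises env.PlanningError and nothing moves.
- job.job_done(): hands the job in; it is judged then, once.
The state is a dict: "time": time; "qpos": joint angles; "joint_velocities": joint speeds; "joint_torque": joint torques, N m; "tcp_pos": TCP position; "orientation": TCP orientation; "force": force on the tool from outside, world axes, zero at the start; "torque": the same for the moment, N m; "opening": finger opening in m; "gripper_force": force on a finger pad.
Only numpy, scipy, OpenCV 4.12 (cv2) and the standard library are available. Lean on these libraries where they do the work, as an engineer would, in place of code of your own. Each camera call takes 0.05 s, during which the arm holds its last target. There are 200 camera calls.

### The job

The metal cover of the board test box stands open, upright on its hinge. Without gripping anything, tip the cover over towards the tab side, catch it on your fingers while it is still well above the box, and lower it under control until it is fully shut, never letting it drop or slap down, for the circuit board inside must not be jolted. Push lightly, neither lift nor shove the box, leave everything else on the bench undisturbed, and finish clear of the box.

Things in the scene. Friction and masses are not known exactly. Their poses are not given: they have to be found in the camera images.
- case: Open aluminium test box, loose on the bench (about 1.8 kg): 120 mm deep (its x), 160 wide (y), 70 high, a circuit board in black foam inside. Origin: centre of its underside, z up. The hinge runs along y on the rim at x = +60 mm, the left side as the robot sees it; its front wall, x = -60 mm, faces the robot's right (world -y) within about 23 degrees.
- case_hinge (a point): Middle of the hinge line on the box's rim: x = +60, y = 0, z = 70 mm of the box; axes as the box's. The hinged cover is a plain aluminium plate, 120 x 160 mm, 6 mm thick, 0.25 to 0.36 kg; 1 to 2 N at the tab carries it.
- lid (a joint): Cover angle, rad: 0 shut flat on the rim, 1.57 upright, 1.85 open stop (leaning back, away from the tab side). Starts between 1.58 and 1.68; hinge friction holds it there. Tipped forward past a point that varies from about 1.45 to 1.3 it falls shut by itself, slowly at first: a worn damper makes the fall last about 2 to 4 s, but it still reaches 0.75 to 1.25 rad/s, a slap.
- lid_tab (a point): Middle of the free edge of the cover's tab, on its inner face (underside when shut), 150 mm from the hinge line. The tab: a flat tongue 6 mm thick, 70 wide, mid free edge; shut, it reaches 30 mm out beyond the box's front wall, its underside 70 mm above the bench. Axes: x along the plate from tab to hinge, y along the hinge, z out of the outer face.
- flux: Small bottle standing at one side of the box, 135 to 150 mm from its middle, 36 mm across, 75 mm high; leave it. Origin: centre of its underside.
- spool: Solder spool core standing at one side of the box, 135 to 150 mm from its middle, 52 mm across, 44 mm high; leave it. Origin: centre of its underside.
- swabs: Small black cup close behind the hinge side of the box, 72 mm across, 50 mm high; leave it. Origin: centre of its underside.
- driver: Screwdriver lying flat in front of the box, on its own -y side, 160 mm long, handle away from the box; leave it.
- spare: Spare circuit board lying flat in front of the box, on its own +y side, 100 x 130 mm; leave it. Origin: centre of its underside.
- paste: Low jar close behind the hinge side of the box, 50 mm across, 35 mm high; leave it. Origin: centre of its underside.
Not all that is in view belongs to the job. What is shaped like the case but orange or red is not meant.

How it is judged:
On the way, in this order (a step that is already met when the one before it is completed fails the run):
1. the cover is tipped forward past its balance (value of joint lid below 1.4 rad), for 0.1 s.
2. the cover is caught: its weight on the fingers, half open (value of joint lid between 0.2 and 1.2 rad and velocity of joint lid between -0.5 and 0.5 rad/s and contact force between the fingers and lid above 0.3 N), for 0.15 s.
At the end, for the whole second after the job is handed in: The cover is fully shut (under 0.03 rad) and still; the box stands upright on the bench within 20 mm of where it was (value of joint lid below 0.03 rad and velocity of joint lid between -0.05 and 0.05 rad/s and distance of case from where it was at the start of the episode below 0.02 m and height (world z) of case below 0.006 m and angle between case's own z axis and vertical below 0.05 rad); the robot touches nothing.
It fails at once if the cover drops or slaps down: faster than 0.6 rad/s (9 cm/s at the tab) over its last stretch, 0.2 to 0.03 rad open (value of joint lid between 0.03 and 0.2 rad and velocity of joint lid below -0.6 rad/s).
It fails at once if the cover is gripped or pushed hard (over 12 N) (contact force between the arm and lid above 12 N).
It fails at once if the box is lifted, tipped or shoved more than 20 mm (not (distance of case from where it was at the start of the episode below 0.02 m and height (world z) of case below 0.006 m and angle between case's own z axis and vertical below 0.05 rad)).
It fails at once if a bystander is moved more than 20 mm (distance of any of flux, spool, swabs, driver, spare, paste from where it was at the start of the episode above 0.02 m).
It also fails if it takes over 48 s, if anything falls off the work surface, if the arm or the gripper's body presses on something with over 40 N, if the wrist force passes 120 N, or if a joint passes its speed limit or range.

## Working session

There is one attempt and no reset: what is moved stays moved. The work goes in short steps, each a Python script; the robot and the scene stay as the last script left them, time stands still between calls to the robot, and variables do not carry over. Pictures are saved under pics/ and viewed, at most 10 in all, crops included, and the job is handed in when it is done.

```bash
mkdir -p pics; cat > h.py <<'E'
import numpy as np, cv2
from cell import env, kin, camera, calibration, job
from scipy.spatial.transform import Rotation as R
def cloud(name, depth, c):
    v,u=np.mgrid[0:480,0:640].astype(np.float32)
    p=np.stack([u.ravel(),v.ravel()],1)[:,None]
    K=np.array([[c['fx'],0,c['cx']],[0,c['fy'],c['cy']],[0,0,1.]])
    n=cv2.undistortPoints(p,K,np.array([c['k1'],0,0,0.]))[:,0]
    d=depth.ravel()[:,None]
    P=np.hstack([n*d,d])
    Rm=R.from_rotvec(np.ravel(c['rvec'])).as_matrix()
    W=(P-np.ravel(c['tvec']))@Rm
    W[d[:,0]<=0]=np.nan
    return W.reshape(480,640,3)
E
python3 - <<'E'
from h import *
for n in ("scene","top"):
    c=calibration(n); p,d=camera(n); np.savez(f'{n}.npz',p=p,W=cloud(n,d,c)); cv2.imwrite(f'pics/{n}0.png',p)
    print(n,c)
s=env.get_state(); print(s['time'],s['orientation'],s['force'])
E
```

```text
scene {'fx': 511.03245941860877, 'fy': 511.03245941860877, 'cx': 316.7362851592369, 'cy': 241.29139643832107, 'k1': 0.02198584005545772, 'rvec': array([ 2.36568223,  0.8965135 , -0.28093309]), 'tvec': array([-0.50297853, -0.14382838,  1.18338447])}
top {'fx': 517.5582158993111, 'fy': 517.5582158993111, 'cx': 322.10096059933403, 'cy': 240.4552746584169, 'k1': -0.05196507784217853, 'rvec': array([ 2.15608887, -2.13364707,  0.10750962]), 'tvec': array([0.14125295, 0.54912472, 0.99545958])}
0.1 [-7.81777763e-04  9.76566321e-01  2.15215129e-01 -2.38624413e-04] [ 0.20540994 -1.20061555  0.55263565]
```

View pics/scene0.png

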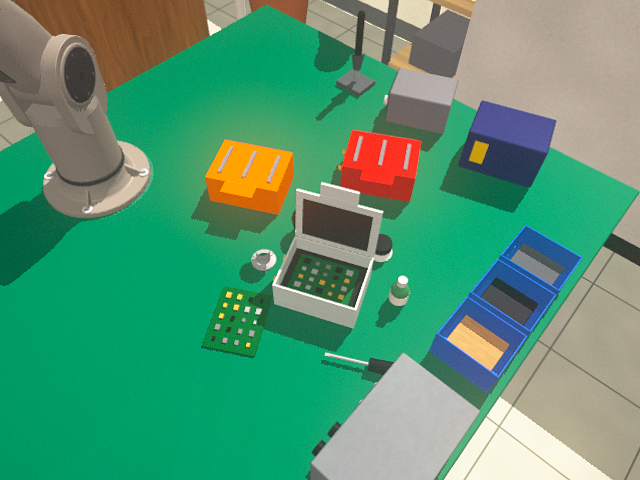

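View pics/top0.png

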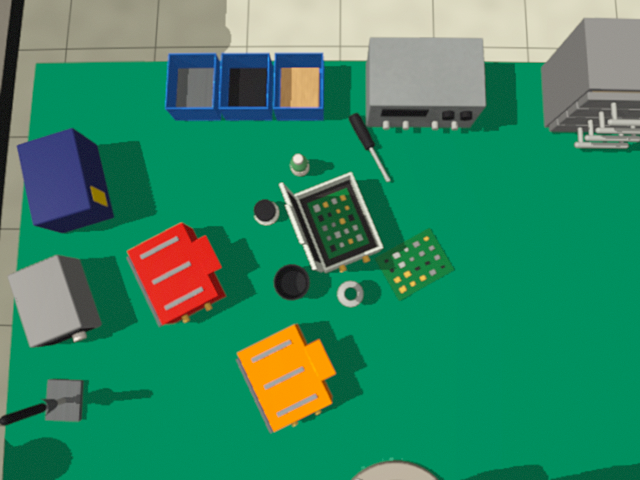

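The scene view shows the white box near (325,285) with the cover upright and its tab at (340,195). In the top view the box centre is at about (335,222), with the hinge on the left side (290-320, 185-268). The bottle is at (300,163), the spool at (350,293) and the spare board at (417,263). Next I'll fit the box pose.

```bash
python3 - <<'E'
from h import *
W=np.load('top.npz')['W']; p=np.load('top.npz')['p']
sub=W[165:280,270:392].reshape(-1,3)
m=(sub[:,2]>.062)&(sub[:,2]<.078)
q=sub[m]; print(len(q))
# drop lone points
from scipy.spatial import cKDTree
t=cKDTree(q[:,:2]); n=np.array([len(x) for x in t.query_ball_point(q[:,:2],.006)]); q=q[n>6]
r=cv2.minAreaRect(q[:,:2].astype(np.float32)); print(r, np.median(q[:,2])); print(cv2.boxPoints(r))
np.save('rim.npy',q)
# scene-based
S=np.load('scene.npz')['W']; s=S[170:330,260:395].reshape(-1,3)
q2=s[(s[:,2]>.062)&(s[:,2]<.076)]; r2=cv2.minAreaRect(q2[:,:2].astype(np.float32)); print('scene',r2)
l=s[(s[:,2]>.10)]; print('lid',len(l),l.min(0),l.max(0))
c=l.mean(0); u,sv,vt=np.linalg.svd(l-c,full_matrices=False); print(c,vt,sv/np.sqrt(len(l)))
for nme,(a,b,cc,d) in dict(flux=(150,178,288,312),spool=(280,308,335,366),cup=(262,302,272,312),jar=(198,226,250,282)).items():
    w=W[a:b,cc:d].reshape(-1,3); k=w[w[:,2]>.03]; print(nme,(k[:,:2].min(0)+k[:,:2].max(0))/2,k[:,2].max())
E
```

```text
680
((0.5823671221733093, 0.11635693907737732), (0.1619558036327362, 0.12288545817136765), 21.60359001159668) 0.07005640827135967
[[0.48445547 0.14366885]
 [0.5296998  0.02941568]
 [0.6802788  0.08904503]
 [0.63503444 0.2032982 ]]
scene ((0.48283180594444275, 0.1938769370317459), (0.2794093191623688, 0.3539600968360901), 25.43153190612793)
lid 3771 [0.48062714 0.14433376 0.10003649] [0.63174547 0.22080325 0.22345894]
[0.55793846 0.18062912 0.1583279 ] [[ 0.92403112  0.38230788 -0.00267672]
 [-0.04541876  0.11672265  0.99212548]
 [ 0.37960982 -0.91663325  0.12521931]] [0.0435076  0.03329032 0.00156854]
flux [0.70348483 0.19488456] 0.07924246220745615
spool [0.43025341 0.09266897] 0.03381570910772022
cup [0.4638628  0.20062874] 0.19120756344560963
jar [0.60988628 0.2642777 ] 0.04236365390913092
```

```bash
cat >> h.py <<'E'
yaw=np.radians(112.); C=np.array([.5824,.1164,0])
xb=np.array([np.cos(yaw),np.sin(yaw),0]); Z=np.array([0,0,1.]); yb=np.cross(Z,xb)
H=C+.06*xb+.07*Z
def rot(psi,sgn):
    a=np.cos(psi)*xb-np.sin(psi)*Z; y=sgn*(np.sin(psi)*xb+np.cos(psi)*Z)
    return R.from_matrix(np.stack([np.cross(y,a),y,a],1))
def quat(psi,sgn):
    return rot(psi,sgn).as_quat(scalar_first=True)
def tcp(th,psi,g,s,L,off=0):
    """lower pad touches tab's inner edge (150 mm) at s from its tip; off = clearance below it"""
    d=-np.cos(th)*xb+np.sin(th)*Z; a=np.cos(psi)*xb-np.sin(psi)*Z; y=np.sin(psi)*xb+np.cos(psi)*Z
    return H+.150*d+(s-L)*a+(g/2-off)*y
E
python3 - <<'E'
from h import *
print(env.nose_length, env.get_state()['opening'], H, xb)
for sgn in (1,-1):
    for th,psis in ((95,(90,)),(60,(90,75,60)),(30,(75,60,45,30)),(0,(75,60,45,30,20,10,0))):
        for ps in psis:
            q=kin.inverse_kinematics(tcp(np.radians(th),np.radians(ps),.04,.018,.07),quat(np.radians(ps),sgn))
            print(sgn,th,ps,None if q is None else np.round(q,2))
F=[]
for i in range(10): F.append(env.get_state()['force']); env.dwell(.02)
print(np.std(F,0),np.mean(F,0))
E
```

```text
0.0726 0.08551165482226404 [0.5599236  0.17203103 0.07      ] [-0.37460659  0.92718385  0.        ]
1 95 90 [ 0.34  0.62 -1.13  1.76  0.6   1.16  0.99]
1 60 90 [ 0.36  0.56 -0.91  1.76  0.5   1.07  1.23]
1 60 75 [ 0.51  0.62 -0.97  1.72  0.28  1.06  1.45]
1 60 60 [ 0.53  0.65 -0.86  1.68 -0.04  1.09  1.75]
1 30 75 [ 0.51  0.68 -0.86  1.72  0.29  1.    1.55]
1 30 60 [ 0.58  0.76 -0.84  1.65  0.04  1.07  1.8 ]
1 30 45 [ 0.62  0.86 -0.81  1.58 -0.17  1.18  1.98]
1 30 30 [ 0.67  0.98 -0.81  1.51 -0.31  1.31  2.08]
1 0 75 [ 0.47  0.77 -0.76  1.74  0.32  0.89  1.59]
1 0 60 [ 0.59  0.87 -0.82  1.65  0.12  0.99  1.81]
1 0 45 [ 0.63  0.97 -0.79  1.56 -0.09  1.12  2.01]
1 0 30 [ 0.67  1.1  -0.8   1.47 -0.24  1.28  2.12]
1 0 20 [ 0.7   1.2  -0.82  1.41 -0.3   1.38  2.15]
1 0 10 [ 0.71  1.3  -0.84  1.35 -0.36  1.48  2.17]
1 0 0 [ 0.73  1.4  -0.87  1.3  -0.42  1.58  2.17]
-1 95 90 [ 0.1   0.46 -0.73  1.77  0.35  1.04 -1.95]
-1 60 90 [ 0.09  0.45 -0.52  1.78  0.26  0.98 -1.72]
-1 60 75 [ 0.12  0.46 -0.4   1.75 -0.1   1.   -1.37]
-1 60 60 [ 0.15  0.52 -0.29  1.7  -0.4   1.12 -1.09]
-1 30 75 [ 0.15  0.55 -0.33  1.74 -0.11  0.94 -1.26]
-1 30 60 [ 0.19  0.62 -0.25  1.68 -0.39  1.09 -0.99]
-1 30 45 [ 0.26  0.72 -0.23  1.61 -0.57  1.27 -0.83]
-1 30 30 [ 0.32  0.83 -0.22  1.54 -0.71  1.45 -0.73]
-1 0 75 [ 0.16  0.65 -0.3   1.76 -0.09  0.83 -1.22]
-1 0 60 [ 0.22  0.73 -0.25  1.68 -0.38  1.   -0.93]
-1 0 45 [ 0.3   0.83 -0.25  1.59 -0.54  1.19 -0.78]
-1 0 30 [ 0.35  0.96 -0.25  1.5  -0.66  1.4  -0.68]
-1 0 20 [ 0.37  1.04 -0.24  1.44 -0.74  1.54 -0.64]
-1 0 10 [ 0.39  1.13 -0.25  1.38 -0.8   1.66 -0.62]
-1 0 0 [ 0.41  1.22 -0.27  1.33 -0.86  1.78 -0.62]
[0.46109057 0.53616166 0.43584834] [-0.04165403 -0.06051935 -0.26528099]
```

```bash
cat >> h.py <<'E'
def lidangle(n='scene'):
    c=calibration(n); p,d=camera(n); W=cloud(n,d,c); w=W.reshape(-1,3); w=w[np.isfinite(w[:,0])]
    r=w-H; x=r@xb; y=r@yb; z=r[:,2]; rho=np.hypot(x,z)
    m=(abs(y)<.078)&(rho>.05)&(rho<.112)&(z>.012)&(abs(y)>.045)  # plate beside the tab
    return np.median(np.arctan2(z[m],-x[m])),m.sum(),p,W
E
python3 - <<'E'
from h import *
th=lidangle()[0]; print('lid',th)
L=.066;g=.085
T=th; psi=th
# centre of gap on plate middle: pad off plate inner face by (g-6)/2
p=tcp(T,psi,g,.018,L,off=(g-.006)/2)
a=rot(psi,-1).as_matrix()[:,2]
print(p,a,p-.13*a)
env.reach(p-.13*a,quat(psi,-1))
env.movel(p-.03*a,velocity=.12)
t,n,im,W=lidangle(); print(t,n,env.get_state()['time'])
cv2.imwrite('pics/s1.png',cv2.resize(im[120:330,200:480],None,fx=2.8,fy=2.8)); np.save('W1.npy',W)
im,_=camera('wrist'); cv2.imwrite('pics/w1.png',im)
E
```

```text
lid 1.6661271421556871
[0.55174471 0.19227452 0.26681541] [ 0.03565749 -0.08825537 -0.99545946] [0.54710923 0.20374772 0.39622514]
1.6663322431014216 869 4.3667
```

View pics/s1.png

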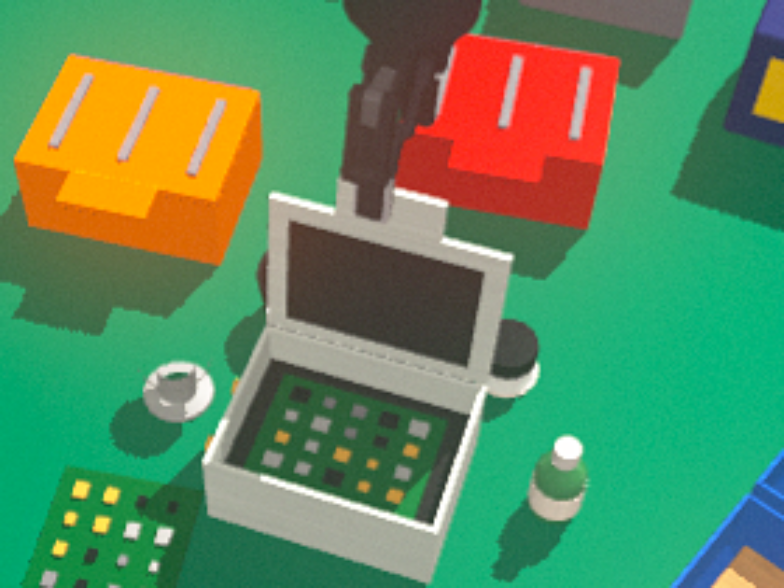

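View pics/w1.png

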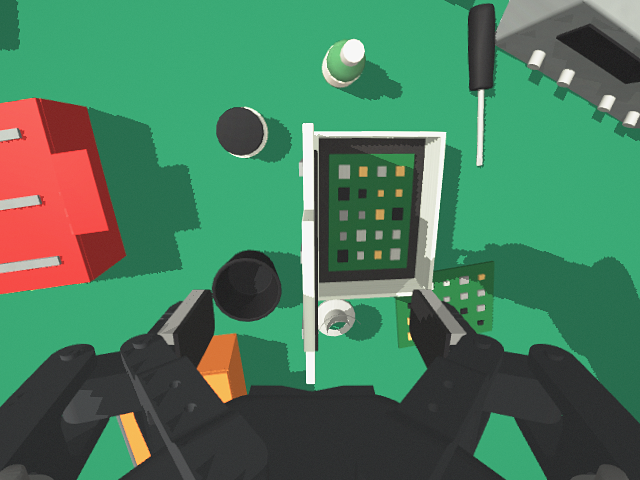

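The wrist view shows the plate edge at u≈310, midway between the fingers (190 and 435). The scene crop shows the front finger in front of the tab, slightly left of the tab's middle. I'll measure the tip length, centre on the tab and insert.

```bash
python3 - <<'E'
from h import *
W=np.load('W1.npy').reshape(-1,3); W=W[np.isfinite(W[:,0])]
s=env.get_state(); Rm=R.from_quat(s['orientation'],scalar_first=True).as_matrix()
q=(W-s['tcp_pos'])@Rm   # tool frame
m=(abs(q[:,0])<.02)&(abs(abs(q[:,1])-.05)<.012)&(q[:,2]>0)&(q[:,2]<.09)
print('tip z',np.sort(q[m,2])[-8:], 'x range',np.percentile(q[m,0],[5,95]))
r=W-H; rho=np.hypot(r@xb,r[:,2]); t=(abs(r@yb)<.06)&(rho>.128)&(rho<.15)&(abs(q[:,1])<.03)
print('tab y in box',np.percentile((r@yb)[t],[2,98]), t.sum(),'tab y tool',np.percentile(q[t,1],[5,50,95]),'tab x tool',np.percentile(q[t,0],[2,98]),'tab top z tool',np.sort(q[t,2])[:5])
E
```

```text
tip z [0.05686299 0.05695423 0.05697603 0.05767281 0.05774748 0.05775396
 0.05785443 0.0583735 ] x range [-0.0095371   0.01148977]
tab y in box [-0.03437467  0.03393637] 242 tab y tool [-0.00057738  0.00152941  0.00349538] tab x tool [-0.03455719  0.03374339] tab top z tool [0.07911316 0.07932327 0.07935732 0.07951336 0.07959889]
```

```bash
cat >> h.py <<'E'
g=.032; L=.070; s0=.018
def step(tau,psi,v=.04,off=0,sf=8):
    hit=env.movel(tcp(tau,psi,g,s0,L,off),velocity=v,rot=quat(psi,-1),stop_force=sf)
    t=lidangle()[0]; st=env.get_state()
    print('tau %.3f lid %.3f t %.1f F %s %s'%(tau,t,st['time'],np.round(st['force'],1),hit),flush=True)
    return t,hit
E
python3 - <<'E'
from h import *
th=1.666
env.movel(tcp(th,th,g,s0,L,.013),velocity=.05,rot=quat(th,-1),stop_force=8)
env.grip(g,20)
t,n,im,W=lidangle(); print('after close',t,env.get_state()['opening'],env.get_state()['time'])
q=env.get_state(); Rm=R.from_quat(q['orientation'],scalar_first=True).as_matrix()
im,_=camera('wrist'); cv2.imwrite('pics/w2.png',im)
if abs(t-th)<.03:
    for tau in np.arange(1.57,1.24,-.08):
        t,hit=step(tau,tau)
        if hit or not tau-.06<t<tau+.25: print('STOP'); break
im,_=camera('wrist'); cv2.imwrite('pics/w3.png',im)
E
```

```text
after close 1.6654941971154713 0.03193344627503742 5.6917
tau 1.570 lid 1.667 t 6.1 F [-0.5  0.3  0.4] False
tau 1.490 lid 1.643 t 6.7 F [-0.5  0.2  0.5] False
tau 1.410 lid 1.562 t 7.3 F [-0.1  0.1 -0.2] False
tau 1.330 lid 1.481 t 7.9 F [ 0.4 -0.1  0.5] False
tau 1.250 lid 1.400 t 8.5 F [-0.3 -0.2  0.4] False
```

View pics/w3.png

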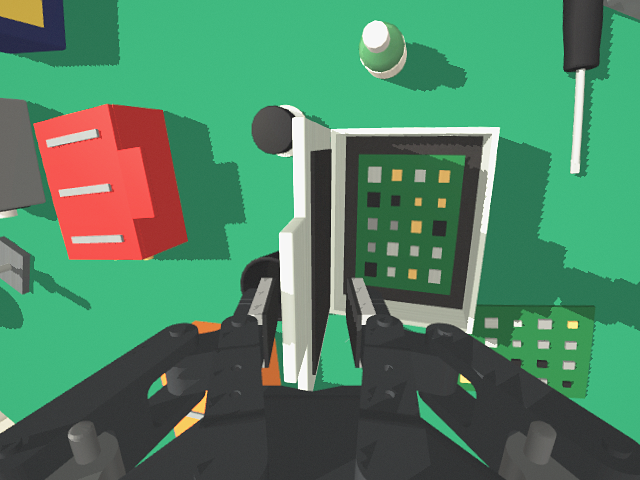

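The wrist view shows the cover between the fingers, with the back finger against it, and the measured angle follows τ+0.15 as planned. I'll carry on through the balance point and onto the front finger.

```bash
python3 - <<'E'
from h import *
ok=True
for tau in np.arange(1.17,.20,-.08):
    psi=max(tau,.436)
    t,hit=step(tau,psi,v=.035)
    if hit or not tau-.08<t<tau+.25: print('STOP'); ok=False; break
im,_=camera('scene'); cv2.imwrite('pics/s4.png',cv2.resize(im[120:330,200:480],None,fx=2.8,fy=2.8))
E
```

```text
tau 1.170 lid 1.309 t 9.2 F [-0.7  0.7  0. ] False
tau 1.090 lid 1.215 t 9.9 F [1.2 0.5 0.3] False
tau 1.010 lid 1.047 t 10.6 F [0.3 0.3 0.8] False
tau 0.930 lid 1.008 t 11.2 F [-0.  -1.8  0.4] False
tau 0.850 lid 0.946 t 11.9 F [-0.4 -0.4 -0.1] False
tau 0.770 lid 0.864 t 12.6 F [-0.8 -1.  -1.1] False
tau 0.690 lid 0.785 t 13.2 F [ 0.6 -0.4 -0.9] False
tau 0.610 lid 0.703 t 13.9 F [ 0.2 -1.2 -0. ] False
tau 0.530 lid 0.628 t 14.6 F [-1.3 -1.4 -0.7] False
tau 0.450 lid 0.546 t 15.2 F [-0.5 -2.2 -0.8] False
tau 0.370 lid 0.466 t 15.8 F [ 0.4 -0.9 -0.9] False
tau 0.290 lid 0.386 t 16.4 F [-0.8 -0.1 -1.2] False
tau 0.210 lid 0.304 t 16.9 F [-1.   0.2 -1.6] False
```

View pics/s4.png

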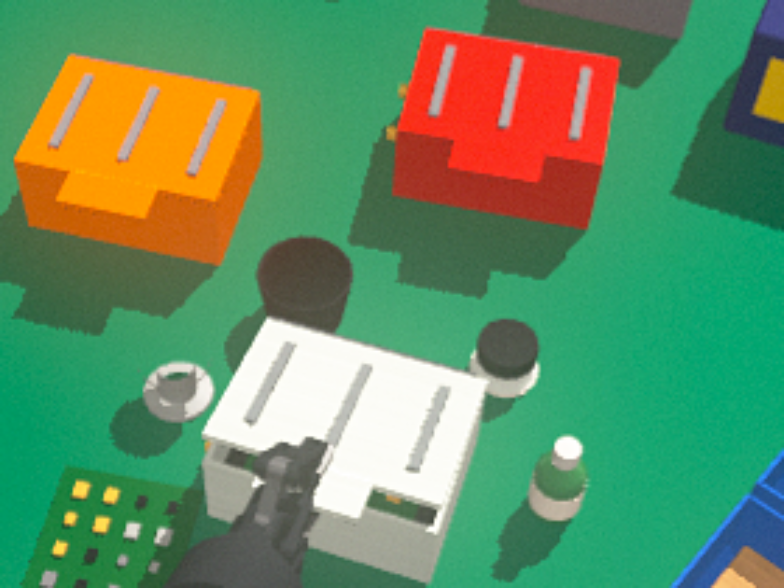

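The scene crop shows the cover resting on the lower finger, about 0.22 rad open, with the fingers on the tab at about (300,460). Next is the slow final lowering.

```bash
cat >> h.py <<'E'
def plate():
    c=calibration('top'); p,d=camera('top'); W=cloud('top',d,c).reshape(-1,3); W=W[np.isfinite(W[:,0])]; r=W-H
    x=-(r@xb); y=r@yb; z=r[:,2]
    m=(x>.01)&(x<.118)&(abs(y)<.075)&(abs(y)>.03)&(abs(z)<.05)
    k=np.polyfit(x[m],z[m],1); return np.round(k,4),m.sum(),p
E
python3 - <<'E'
from h import *
psi=.436
for tau in (.15,.10,.06,.03,0.,-.03):
    hit=env.movel(tcp(tau,psi,g,s0,L),velocity=.015,rot=quat(psi,-1),stop_force=8)
    st=env.get_state(); print(tau,hit,plate()[:2],round(st['time'],1),np.round(st['force'],1),flush=True)
    if hit: break
E
```

```text
0.15 False (array([0.1416, 0.0071]), np.int64(2656)) 17.7 [-0.7 -0.  -2.4]
0.1 False (array([0.0934, 0.0068]), np.int64(2632)) 18.4 [-0.5 -0.1 -1. ]
0.06 False (array([0.0518, 0.007 ]), np.int64(2615)) 19.0 [ 0.7  0.6 -2.1]
0.03 False (array([0.0207, 0.0071]), np.int64(2591)) 19.5 [ 0.1  0.1 -2. ]
0.0 False (array([-0.0014,  0.007 ]), np.int64(2585)) 20.0 [-0.8 -0.1  0.5]
-0.03 False (array([0.0016, 0.0068]), np.int64(2576)) 20.5 [-0.3  0.2  0.2]
```

```bash
python3 - <<'E'
from h import *
env.grip(.056)
a=rot(.436,-1).as_matrix()[:,2]; p=np.array(env.get_state()['tcp_pos'])
print(env.movel(p-.10*a,velocity=.08,stop_force=8))
p=p-.10*a; env.movel(p-.06*xb+.12*Z,velocity=.12)
print(plate()[:2],env.get_state()['time'])
c=calibration('top'); im,d=camera('top'); np.savez('top2.npz',W=cloud('top',d,c)); cv2.imwrite('pics/top5.png',im)
E
```

```text
False
(array([0.0002, 0.0068]), np.int64(2583)) 23.625
```

View pics/top5.png

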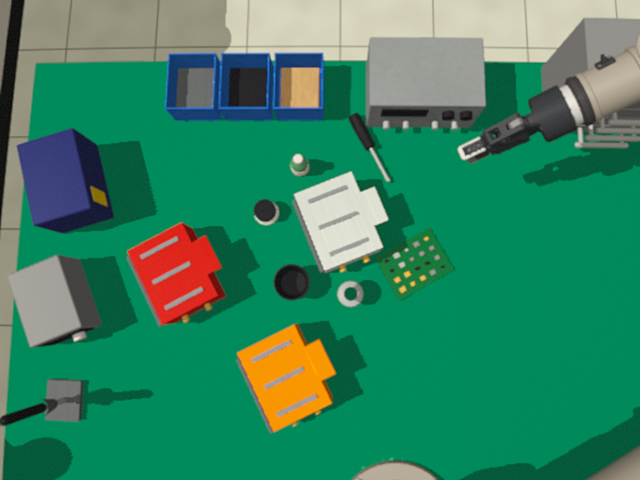

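The top view shows the cover shut, the box at (340,222) and the neighbouring objects unmoved. The arm passes over the rack at the upper right, so I'll check that clearance before handing in.

```bash
python3 - <<'E'
from h import *
A=np.load('top.npz')['W'];B=np.load('top2.npz')['W']
d=np.nan_to_num(B[...,2]-A[...,2]); m=(d>.03); m[:, :440]=False
b=B[m]; print('arm z 1,50%',np.nanpercentile(b[:,2],[1,10,50]), 'n',m.sum())
rk=A[20:150,545:640].reshape(-1,3); rk=rk[rk[:,2]>.05]; print('rack',np.nanmin(rk,0),np.nanmax(rk,0))
f=b[b[:,0]>.6]; print('arm range',np.nanmin(f,0),np.nanmax(f,0))
from scipy.spatial import cKDTree
print('closest visible',cKDTree(rk[np.isfinite(rk[:,0])]).query(b[np.isfinite(b[:,0])])[0].min())
dd=np.abs(d[150:310,240:460]); print('changed px near objects outside box',(dd>.02).sum())
E
```

```text
arm z 1,50% [0.21657804 0.29052481 0.33899187] n 8705
rack [ 0.74278511 -0.49507885  0.05010875] [ 0.9353969  -0.31804917  0.20574901]
arm range [ 0.65065978 -0.31873272  0.20536318] [ 0.79957232 -0.07165207  0.390709  ]
closest visible 0.14778118444282587
changed px near objects outside box 5902
```

```bash
python3 - <<'E'
from h import *
p=np.array(env.get_state()['tcp_pos'])
for dz in ([-.05,0,.10],[0,0,.08],[0,0,.05]):
    try: env.movel(p+np.array(dz),velocity=.12); break
    except env.PlanningError as e: print(e)
env.dwell(.5); s=env.get_state(); print(s['tcp_pos'],s['force'],s['time'],plate()[0])
print(job.job_done())
E
```

```text
[ 0.63740325 -0.14377308  0.3632076 ] [-0.35926963 -0.0097022   0.29788072] 25.25 [-0.0011  0.007 ]
the job is handed in; nothing more can be done
None
```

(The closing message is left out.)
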